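Sweep the loan tokens into the return slot

TASK

Sweep the three brass loan tokens on the wooden tray through the narrow gate so that they drop into the slot behind it, one at a time and in any order. Push them along the deck with the fingers, never lifting them, and do not shift the rubber stamp and the pencil sharpener that stand on the tray, nor the other things on the counter.

Things in the scene. Friction and masses are not known exactly. Their poses are not given: they have to be found in the camera images.
- tray: fixed wooden tray, 356 mm wide (y), 298 mm long (x). Origin at its underside, z up; x runs from the open sorting deck to the slot, away from the robot but for its yaw. The flat, felt-lined deck is 60 mm above the underside, x -160 to 50, y -170 to 170 mm; rims 12 mm high above it along both sides, a lip 5 mm high along the near edge (x -166 to -160 mm), a rail 20 mm high along the far edge.
- gate (a point): middle of the gate at deck height, x 50, y 0, z 60 mm in the tray's frame, same axes. The gate is the only opening, 46 mm wide (y -23 to 23), in a partition 20 mm high above the deck that stands across the tray from x 50 to 62 mm in the tray's frame.
- slot (a point): middle of the slot's mouth at deck height, x 85, y 0, z 60 mm in the tray's frame. The slot is an open pit as wide as the gate, 46 mm, from x 50 to 120 mm, 56 mm deep. Its near edge is level with the front of the partition, so a token falls once its centre is a few mm past the gate point.
- token1_center (a point): centre of a loose round brass token lying flat on the deck, 32 mm diameter, 8 mm thick, about 50 g; this point is 4 mm above its underside, 64 mm above the tray's underside while on the deck; z is its axis, its yaw means nothing. All three tokens are identical.
- token2_center (a point): centre of a loose round brass token lying flat on the deck, 32 mm diameter, 8 mm thick, about 50 g; this point is 4 mm above its underside, 64 mm above the tray's underside while on the deck; z is its axis, its yaw means nothing. All three tokens are identical.
- token3_center (a point): centre of a loose round brass token lying flat on the deck, 32 mm diameter, 8 mm thick, about 50 g; this point is 4 mm above its underside, 64 mm above the tray's underside while on the deck; z is its axis, its yaw means nothing. All three tokens are identical.
- stamp: rubber stamp standing on the tray's deck beside the tokens: round wooden foot 32 mm diameter, 10 mm high, with a turned wooden handle above it up to 24 mm thick, 51 mm high in all, 60 g; loose, not to be shifted; origin at the centre of its underside, z up
- sharpener: small steel pencil sharpener lying on the tray's deck among the tokens: block 26 x 20 x 17 mm (x, y, z), 40 g; loose, not to be shifted; origin at the centre of its underside, z up
- cup: paper drinking cup on the counter, 84 mm diameter at the rim, 110 mm high; loose, leave alone; origin at the centre of its underside
- sanitizer: clear hand-gel bottle on the counter, 56 mm diameter, 150 mm high; loose, leave alone; origin at the centre of its underside
- stapler: black stapler on the counter, 140 x 36 mm, 65 mm high; loose, leave alone; origin at the centre of its underside, x along its length
- tape: black tape dispenser on the counter, 140 x 55 mm, 76 mm high; loose, leave alone; origin at the centre of its underside, x along its length
- token1: the same token as token1_center; origin at the centre of its underside
- token2: the same token as token2_center; origin at the centre of its underside
- token3: the same token as token3_center; origin at the centre of its underside

How it is judged:
On the way, in this order (a step that is already met when the one before it is completed fails the run):
1. a first token has dropped into the slot, alone (((z of token1_center in the frame of tray below 0.048 m and x of token1_center in the frame of tray between 0.045 and 0.125 m and y of token1_center in the frame of tray between -0.03 and 0.03 m) or (z of token2_center in the frame of tray below 0.048 m and x of token2_center in the frame of tray between 0.045 and 0.125 m and y of token2_center in the frame of tray between -0.03 and 0.03 m) or (z of token3_center in the frame of tray below 0.048 m and x of token3_center in the frame of tray between 0.045 and 0.125 m and y of token3_center in the frame of tray between -0.03 and 0.03 m))), for 0.2 s.
2. a second token has dropped into the slot, after the first and before the third ((((z of token1_center in the frame of tray below 0.048 m and x of token1_center in the frame of tray between 0.045 and 0.125 m and y of token1_center in the frame of tray between -0.03 and 0.03 m) and (z of token2_center in the frame of tray below 0.048 m and x of token2_center in the frame of tray between 0.045 and 0.125 m and y of token2_center in the frame of tray between -0.03 and 0.03 m)) or ((z of token1_center in the frame of tray below 0.048 m and x of token1_center in the frame of tray between 0.045 and 0.125 m and y of token1_center in the frame of tray between -0.03 and 0.03 m) and (z of token3_center in the frame of tray below 0.048 m and x of token3_center in the frame of tray between 0.045 and 0.125 m and y of token3_center in the frame of tray between -0.03 and 0.03 m)) or ((z of token2_center in the frame of tray below 0.048 m and x of token2_center in the frame of tray between 0.045 and 0.125 m and y of token2_center in the frame of tray between -0.03 and 0.03 m) and (z of token3_center in the frame of tray below 0.048 m and x of token3_center in the frame of tray between 0.045 and 0.125 m and y of token3_center in the frame of tray between -0.03 and 0.03 m)))), for 0.2 s.
3. the third token has dropped into the slot (z of each of token1_center, token2_center, token3_center in the frame of tray below 0.048 m and x of token1_center in the frame of tray between 0.045 and 0.125 m and y of token1_center in the frame of tray between -0.03 and 0.03 m and x of token2_center in the frame of tray between 0.045 and 0.125 m and y of token2_center in the frame of tray between -0.03 and 0.03 m and x of token3_center in the frame of tray between 0.045 and 0.125 m and y of token3_center in the frame of tray between -0.03 and 0.03 m), for 0.2 s.
At the end, for the whole second after the job is handed in: All three tokens lie at rest in the slot, their centres at least 12 mm below the deck; the stamp and the sharpener are within 12 mm, and the cup, bottle, stapler and tape dispenser within 20 mm, of where they were (all of step 3 and linear speed of each of token1, token2, token3 below 0.03 m/s and distance of each of stamp, sharpener from where it was at the start of the episode below 0.012 m and distance of each of cup, sanitizer, stapler, tape from where it was at the start of the episode below 0.02 m); the robot touches nothing.
It fails at once if a token is lifted off the deck (its centre more than 15 mm higher than when it lies on the deck) (z of any of token1_center, token2_center, token3_center in the frame of tray above 0.079 m).
It fails at once if the stamp or the sharpener is shifted by more than 12 mm (distance of any of stamp, sharpener from where it was at the start of the episode above 0.012 m).
It fails at once if another thing on the counter is shifted by more than 20 mm (distance of any of cup, sanitizer, stapler, tape from where it was at the start of the episode above 0.02 m).
It also fails if it takes over 64 s, if anything falls off the work surface, if the arm or the gripper's body presses on something with over 40 N, if the wrist force passes 120 N, or if a joint passes its speed limit or range.

ROBOT

A 7-joint arm with a two-finger parallel gripper is mounted at the origin on the work surface. World frame = base frame: x ahead of the robot, y to its left, z up, the work surface at z = 0. Lengths are in m, angles in rad, forces in N, time in s.
With the tool pointing down it reaches from about 0.35 to 0.775 m from the base axis. Payload 3.1 kg.
Tool frame: the origin (TCP) lies at the very end of the fingers, on their centre line; the grasp point (between the pads) lies 19 mm behind it; z points along the fingers, x is the direction in which the jaws open and shut, and the axes are right-handed (so a half turn about z gives the same grasp; the last joint's range is limited). The gripper opens to 85 mm and grips with 20 to 120 N. Pads are 22 mm wide; open, the fingers measure 114 mm over their backs; the gripper's body (76 mm by 85 mm) begins 54 mm behind the grasp point. The pads swing forward as they close: fully open they stand 13 mm farther back than shut.
Start: joints at [1.291, 0.311, 0.014, 1.512, -0.004, 1.319, -0.027], TCP at [0.13, -0.535, 0.198] pointing down, gripper open.
Joint ranges: [-2.7, 2.7], [-0.3, 1.91], [-1.27, 1.3], [0.12, 2.57], [-1.44, 4.58], [0.2, 2.03], [-3.05, 3.05]. Speed limits (rad/s): [2.79, 2.79, 3.14, 3.14, 3.14, 3.14, 3.14].

INTERFACE

Orientations are given as a unit quaternion [x, y, z, w].
In Python, from plant import arm gives the robot as it stands.
- The arm moves only by the tool jog_arm, never from a script. Its argument "moves" is a list of rows, each a list of 3 entries, a list of its own where there are three numbers: the finger opening in m, from 0 to 0.0854, then the shift along the tool's x, y, z in m, then the turn, a rotation vector about the tool's x, y, z in rad. A call has 1 to 8 rows; each row is the pose to reach, as a shift and turn from the pose commanded when the call began, along the tool's axes at that moment; what a row does not reach only later rows make up. A row lasts 1/10 s, in which the tool goes at most 50 mm and 8.59 degrees, less where a joint would pass 70% of its speed; a pose out of reach is approached as far as the arm can. A call with a gripper value outside its range is refused whole. The fingers move at their own pace and stop on an object; the grip force is fixed at half the most. Time passes only in rows, so rows that repeat a pose let the fingers close. It gives the time, the measured TCP pose, the force and the opening at its end, in the units of the state.
- arm.get_state(): the state, without advancing time (a new reading comes with each control period).
- arm.camera(name): name is "scene" or "top" or "wrist"; returns the picture (400x640x3 uint8, blue, green, red); there is no depth.
- arm.calibration(name): a dict with "fx", "fy", "cx", "cy" (pixels), "world_from_camera" (4x4, takes a point from camera to world coordinates); the wrist camera has in their place "tool_from_camera" (4x4, takes a point from camera to tool coordinates, whose origin is the TCP and whose axes are the tool frame's). Camera axes: x right, y up, looking along -z (the intrinsics and any distortion apply to the point x, -y, -z); pixel columns grow to the right and rows downward; lengths in m; the calibration is good to about 2 mm. A picture is of the moment at which its call begins: read the wrist's pose just before it. calibration takes no time and is no camera call.
- arm.finish_job(): hands the job in, once; it reports no verdict.
The state is a dict: "t": time; "joints": joint angles; "joint_velocities": joint speeds; "effort": joint torques, N m; "eef_pos": TCP position; "tool_rot": TCP orientation; "force": force on the tool from outside, world axes, zero at the start; "ft_torque": the same for the moment, N m; "width": finger opening in m.
Only numpy, scipy, OpenCV 4.12 (cv2) and the standard library are available. Lean on these libraries where they do the work, as an engineer would, in place of code of your own. Each camera call takes 0.05 s, during which the arm holds its last target. There are 200 camera calls.

## Working session

There is one attempt and no reset: what is moved stays moved. The work goes in short steps, Python scripts to look and compute and a tool call to move; the robot and the scene stay as the last step left them, time stands still between calls to the robot, and variables do not carry over. Pictures are saved under pics/ and viewed, about 8 in all and at most 12, crops included, and the job is handed in when it is done.

Besides the shell and the picture viewer there is one more tool, called after "Request:" as name(argument=value, ...), one argument or row to a line, values as JSON. jog_arm: Moves the arm, as the interface text tells. Its arguments: {"type":"object","properties":{"moves":{"type":"array","items":{"type":"array"}}},"required":["moves"]}

```bash
mkdir -p pics; ls; python3 - <<'E'
from plant import arm
import cv2,numpy as np
print(arm.get_state())
for n in("top","scene"):
    im=arm.camera(n); cv2.imwrite(f"pics/{n}0.png",im); print(n,arm.calibration(n))
print(arm.calibration("wrist"))
E
```

```text
pics
{'t': 0.0, 'joints': array([ 1.29132784,  0.31174202,  0.01397185,  1.51305198, -0.00439243,
        1.31920199, -0.02719938]), 'joint_velocities': array([ 0.00055082,  0.00329039,  0.00107884,  0.00201796, -0.00167786,
        0.00019315, -0.00026891]), 'effort': array([ 3.88968431e-05, -3.79913306e+01,  1.45962266e-01, -2.30592853e+01,
        1.21003005e-02,  1.37486882e-02, -1.87274665e-06]), 'eef_pos': array([ 0.12936994, -0.53373812,  0.1973142 ]), 'tool_rot': array([ 7.86011600e-01, -6.18210609e-01, -9.62057474e-04, -6.94168125e-04]), 'force': array([ 0.2321458 , -0.2035394 , -0.61589109]), 'ft_torque': array([0.02478926, 0.0374304 , 0.06519844]), 'width': 0.0852503241719595}
top {'fx': 495.6832670635393, 'fy': 495.6832670635393, 'cx': 322.36183810696616, 'cy': 198.1732076089752, 'world_from_camera': array([[ 8.19125147e-04,  9.78968892e-01, -2.04007934e-01,
         2.43779773e-01],
       [-9.99998396e-01,  4.77006433e-04, -1.72615529e-03,
        -2.59243714e-02],
       [-1.59253924e-03,  2.04009021e-01,  9.78967713e-01,
         1.40534589e+00],
       [ 0.00000000e+
[... 206 characters left out ...]
0.41216387, -0.52349176,  0.74570592,  1.67000192],
       [ 0.91110633, -0.23905137,  0.33576734,  0.49203932],
       [ 0.00249059,  0.81780855,  0.57548499,  0.96400517],
       [ 0.        ,  0.        ,  0.        ,  1.        ]])}
{'fx': 298.7080933017666, 'fy': 298.7080933017666, 'cx': 321.87005013925113, 'cy': 198.5701458230373, 'tool_from_camera': array([[ 9.99999554e-01, -6.91328077e-04, -6.42743805e-04,
         7.75523409e-04],
       [-8.54187909e-04, -9.52531823e-01, -3.04437838e-01,
        -7.81663245e-02],
       [-4.01767503e-04,  3.04438252e-01, -9.52531989e-01,
        -1.75597011e-01],
       [ 0.00000000e+00,  0.00000000e+00,  0.00000000e+00,
         1.00000000e+00]])}
```

View pics/top0.png

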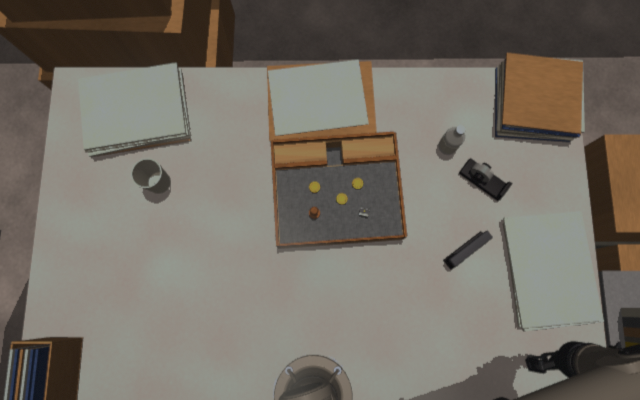

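View pics/scene0.png

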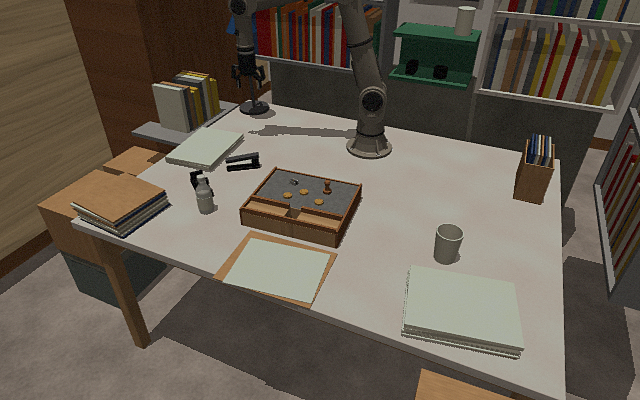

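The top view shows the tray at (275–403, 135–247): tokens at (314,187), (342,199) and (358,184), stamp at (314,213), sharpener at (364,213), and the gate at (334,155).

```bash
cat > h.py <<'E'
import cv2,numpy as np
from scipy.spatial.transform import Rotation as R
from plant import arm
def T(name,s=None):
    c=arm.calibration(name)
    if name!="wrist": return c,np.array(c["world_from_camera"])
    M=np.eye(4);M[:3,:3]=R.from_quat(s["tool_rot"]).as_matrix();M[:3,3]=s["eef_pos"]
    return c,M@np.array(c["tool_from_camera"])
def ray(c,M,px,z):
    px=np.atleast_2d(np.asarray(px,float))
    d=np.c_[(px[:,0]-c["cx"])/c["fx"],-(px[:,1]-c["cy"])/c["fy"],-np.ones(len(px))]@M[:3,:3].T
    o=M[:3,3]; return o+d*((z-o[2])/d[:,2])[:,None]
def yellow(im,amin=20):
    h=cv2.cvtColor(im,cv2.COLOR_BGR2HSV)
    m=cv2.inRange(h,(20,110,80),(35,255,255))
    n,l,st,ce=cv2.connectedComponentsWithStats(m)
    return [(ce[i],st[i]) for i in range(1,n) if st[i,4]>amin]
E
python3 - <<'E'
from h import *
im=cv2.imread("pics/top0.png");c,M=T("top")
for ce,st in yellow(im): print(ce.round(1),st[4],ray(c,M,ce,.066).round(4))
print("corners",ray(c,M,[[271,136],[396,133],[405,237],[277,246]],.072).round(3))
print("gate",ray(c,M,[[327,160],[342,160]],.08).round(3))
print("stamp,sharp",ray(c,M,[[314,217],[363,214]],.06).round(3))
print("others",ray(c,M,[[452,150],[485,185],[467,250],[150,180]],.0).round(3))
cv2.imwrite("pics/c.png",cv2.resize(im[120:260,260:420],None,fx=5,fy=5,interpolation=cv2.INTER_CUBIC)[:600])
E
```

```text
[357.2 183. ] 102 [[ 0.5658 -0.1203  0.066 ]]
[314.1 186.7] 102 [[ 0.5553 -0.0006  0.066 ]]
[341.4 198.1] 103 [[ 0.5231 -0.0762  0.066 ]]
corners [[ 0.701  0.122  0.072]
 [ 0.71  -0.231  0.072]
 [ 0.415 -0.247  0.072]
 [ 0.39   0.099  0.072]]
gate [[ 0.628 -0.036  0.08 ]
 [ 0.628 -0.078  0.08 ]]
stamp,sharp [[ 0.471 -0.001  0.06 ]
 [ 0.48  -0.135  0.06 ]]
others [[ 0.682 -0.406  0.   ]
 [ 0.576 -0.497  0.   ]
 [ 0.387 -0.433  0.   ]
 [ 0.591  0.48   0.   ]]
```

View pics/c.png

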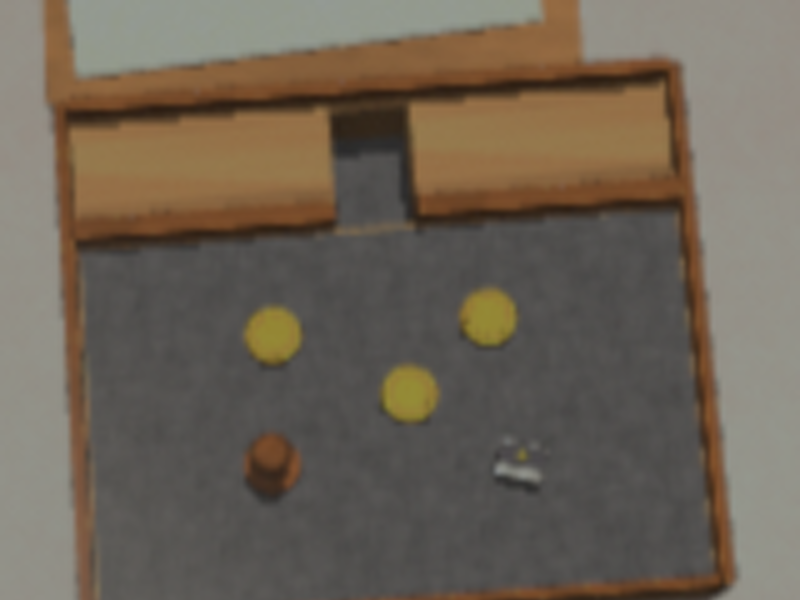

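The crop shows the gate's deck edge at crop pixels (335,233)–(413,225) and the tray yawed a few degrees. I'll move above it for a close wrist view.

Request:
jog_arm(
  moves=[
    [0.045,[-0.363,-0.47,-0.03],[0,0,0.17]],
    [0.045,[-0.363,-0.47,-0.03],[0,0,0.17]],
    [0.045,[-0.363,-0.47,-0.03],[0,0,0.17]],
    [0.045,[-0.363,-0.47,-0.03],[0,0,0.17]],
    [0.045,[-0.363,-0.47,-0.03],[0,0,0.17]],
    [0.045,[-0.363,-0.47,-0.03],[0,0,0.17]],
    [0.045,[-0.363,-0.47,-0.03],[0,0,0.17]],
    [0.045,[-0.363,-0.47,-0.03],[0,0,0.17]],
  ],
)

```text
t: 0.9
eef_pos: [0.3788, -0.2223, 0.2184]
tool_rot: [0.731, -0.683, -0.0, 0.0]
force: [0.7, -0.5, -0.2]
width: 0.0451
```

Request:
jog_arm(
  moves=[
    [0.045,[-0.143,-0.131,0.01],[0,0,0]],
    [0.045,[-0.143,-0.131,0.01],[0,0,0]],
    [0.045,[-0.143,-0.131,0.01],[0,0,0]],
    [0.045,[-0.143,-0.131,0.01],[0,0,0]],
    [0.045,[-0.143,-0.131,0.01],[0,0,0]],
    [0.045,[-0.143,-0.131,0.01],[0,0,0]],
  ],
)

```text
t: 1.5
eef_pos: [0.4991, -0.0713, 0.2077]
tool_rot: [0.732, -0.681, -0.001, 0.0]
force: [-1.0, -0.8, -0.1]
width: 0.045
```

```bash
python3 - <<'E'
from h import *
s=arm.get_state();im=arm.camera("wrist");cv2.imwrite("pics/w1.png",im)
print(s["eef_pos"].round(4),s["tool_rot"].round(4),s["t"]);c,M=T("wrist",s)
np.save("M1.npy",M)
for ce,st in yellow(im,150): print(ce.round(1),st,ray(c,M,ce,.067).round(4))
E
```

```text
[ 0.4991 -0.0713  0.2077] [ 7.319e-01 -6.815e-01 -8.000e-04  5.000e-04] 1.5
[367.1   4.2] [346   1  46   7 152] [[ 0.6664 -0.1018  0.067 ]]
[261.6 116.7] [246 103  30  30 553] [[ 0.5593 -0.0061  0.067 ]]
[375.8 116.1] [361 102  31  31 661] [[ 0.5684 -0.1224  0.067 ]]
[327.3 148.2] [316 142  28  22 156] [[ 0.5322 -0.0755  0.067 ]]
[330.2 156.5] [322 148  18  18 253] [[ 0.5236 -0.0793  0.067 ]]
```

View pics/w1.png

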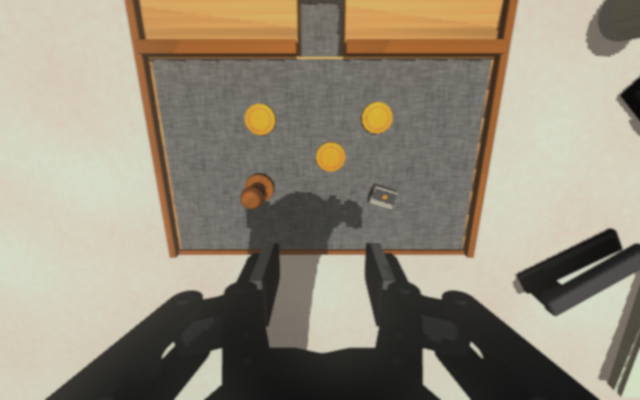

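The wrist view shows tokens at (259,119), (377,117) and (331,157). The gate's deck edge is at (298–344, 57), the deck corners at (150,60), (494,58), (464,250) and (178,250), the stamp foot at ~(259,187) and the sharpener at ~(383,196).

```bash
cat >> h.py <<'E'
def tray():
    M=np.load("M1.npy");c=arm.calibration("wrist")
    P=ray(c,M,[[298,57],[344,57],[150,60],[494,58],[464,250],[178,250]],.06)[:,:2]
    Q=np.array([[50,23],[50,-23],[50,170],[50,-170],[-160,-170],[-160,170]])/1e3
    a,b=P.mean(0),Q.mean(0);U,S,V=np.linalg.svd((Q-b).T@(P-a));A=(U@V).T
    return A,a-A@b,P,Q
def totray(p): A,t,_,_=tray(); return (np.atleast_2d(p)[:,:2]-t)@A
E
python3 - <<'E'
from h import *
A,t,P,Q=tray();print("yaw",np.arctan2(A[1,0],A[0,0]),"org",t,"\nres mm",((totray(P)-Q)*1e3).round(1).tolist())
M=np.load("M1.npy");c=arm.calibration("wrist")
p=ray(c,M,[[259.5,119],[377,117.5],[331,157]],.067);print("tok tray",(totray(p)*1e3).round(1).tolist())
p=ray(c,M,[[259,187],[383,196]],.065);print("stamp sharp",(totray(p)*1e3).round(1).tolist())
ct,Mt=T("top")
print("top-based",(totray(ray(ct,Mt,[[314.1,186.7],[357.2,183],[341.4,198.1]],.067))*1e3).round(1).tolist())
s=arm.get_state();print("tcp",(totray(s["eef_pos"])*1e3).round(1), "tool x yaw",R.from_quat(s["tool_rot"]).as_matrix()[:2,0])
E
```

```text
yaw 0.07291720152420589 org [ 0.56909242 -0.06646667] 
res mm [[1.2, -0.2], [1.1, 0.5], [-1.4, -0.7], [0.1, -0.6], [-0.6, -1.5], [-0.4, 2.5]]
tok tray [[-7.6, 63.2], [-6.2, -57.0], [-46.8, -10.3]]
stamp sharp [[-80.4, 68.9], [-90.9, -68.8]]
top-based [[-9.1, 66.7], [-7.3, -53.4], [-46.8, -6.2]]
tcp [[-70.8  -1.6]] tool x yaw [ 0.06782723 -0.99769696]
```

Request:
jog_arm(
  moves=[
    [0.022,[0.009,0.012,0.0],[0,0,-0.005]],
    [0.022,[0.009,0.012,0.03],[0,0,-0.005]],
    [0.022,[0.009,0.012,0.07],[0,0,-0.005]],
    [0.022,[0.009,0.012,0.1],[0,0,-0.005]],
    [0.022,[0.009,0.012,0.125],[0,0,-0.005]],
    [0.022,[0.009,0.012,0.138],[0,0,-0.005]],
    [0.022,[0.009,0.012,0.144],[0,0,-0.005]],
    [0.022,[0.009,0.012,0.144],[0,0,-0.005]],
  ],
)

```text
t: 2.35
eef_pos: [0.4876, -0.0832, 0.0645]
tool_rot: [0.732, -0.681, -0.0, 0.0]
force: [0.1, 1.1, 0.8]
width: 0.0218
```

```bash
python3 - <<'E'
from h import *
s=arm.get_state();im=arm.camera("wrist");cv2.imwrite("pics/w2.png",im)
c,M=T("wrist",s);print("tcp",s["eef_pos"][2].round(4),(totray(s["eef_pos"])*1e3).round(1),s["force"].round(1))
for ce,st in yellow(im,300): print(ce.round(1),st,(totray(ray(c,M,ce,.067))*1e3).round(1))
E
```

```text
tcp 0.0645 [[-82.5 -10.8]] [0.1 1.1 0.8]
[400.3 103. ] [ 374   76   57   59 1080] [[ -4.1 -55. ]]
[189.3 105.6] [158  80  57  57 856] [[-5.4 61.6]]
[402.7 105.6] [ 384   86   38   40 1187] [[ -5.5 -56.4]]
[184.5 109. ] [ 167   91   36   37 1068] [[-7.3 64.5]]
[316.8 172.1] [292 151  51  51 747] [[-43.1  -8.7]]
[317.2 177.2] [301 161  34  34 897] [[-46.1  -8.9]]
```

View pics/w2.png

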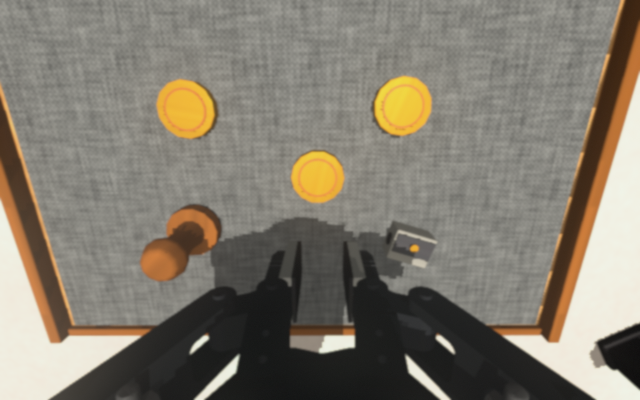

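The token sits just ahead of and between the open fingers, at (317,177); the stamp (193,229) and sharpener (412,243) are clear. Pushing now.

Request:
jog_arm(
  moves=[
    [0.022,[-0.002,-0.008,0.0],[0,0,0]],
    [0.022,[-0.002,-0.016,0.0],[0,0,0]],
    [0.022,[-0.003,-0.026,0.0],[0,0,0]],
    [0.022,[-0.005,-0.037,0.0],[0,0,0]],
    [0.022,[-0.007,-0.048,0.0],[0,0,0]],
    [0.022,[-0.009,-0.059,0.0],[0,0,0]],
    [0.022,[-0.0105,-0.07,0.0],[0,0,0]],
    [0.022,[-0.0105,-0.077,0.0],[0,0,0]],
  ],
)

```text
t: 3.2
eef_pos: [0.5652, -0.0655, 0.0644]
tool_rot: [0.733, -0.681, -0.0, -0.0]
force: [0.2, 0.7, 0.3]
width: 0.0221
```

```bash
cat > look.py <<'E'
from h import *
import sys
s=arm.get_state();im=arm.camera("wrist");cv2.imwrite(f"pics/{sys.argv[1]}.png",im)
c,M=T("wrist",s);print("t",s["t"],"tcp z",s["eef_pos"][2].round(4),(totray(s["eef_pos"])*1e3).round(1),s["force"].round(1))
h=cv2.cvtColor(im,cv2.COLOR_BGR2HSV);m=cv2.inRange(h,(15,120,120),(33,255,255))
m=cv2.morphologyEx(m,cv2.MORPH_CLOSE,np.ones((7,7)));m=cv2.morphologyEx(m,cv2.MORPH_OPEN,np.ones((9,9)))
for k in cv2.findContours(m,cv2.RETR_EXTERNAL,cv2.CHAIN_APPROX_NONE)[0]:
    if 500<cv2.contourArea(k)<6000:
        p,r=cv2.minEnclosingCircle(k); print(np.round(p,1),round(r,1),(totray(ray(c,M,p,.067))*1e3).round(1))
E
python3 look.py w3
```

```text
t 3.2 tcp z 0.0644 [[-3.8  1.2]] [0.2 0.7 0.3]
[333.6 290.7] 19.7 [[-46.   -7.6]]
[221.4 237.3] 24.7 [[-6.8 64.1]]
[411.6 234.5] 25.0 [[ -4.6 -56.4]]
```

View pics/w3.png

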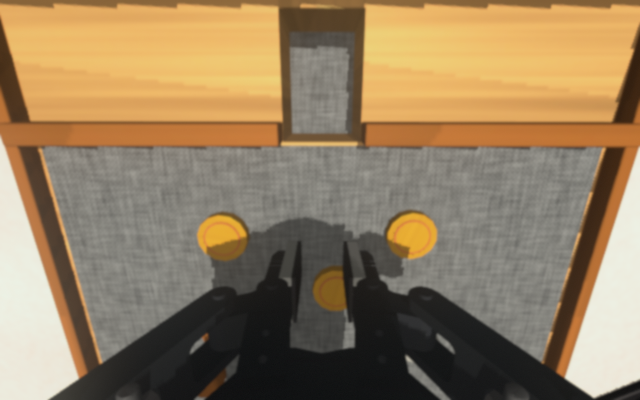

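The fingers passed over the token, which stayed at (333,290), tray (-46,-8): the tips stand several mm behind the TCP at this opening. I'll go back and set them lower.

Request:
jog_arm(
  moves=[
    [0.022,[0.0,0.0,-0.012],[0,0,0]],
    [0.022,[0.004,0.03,-0.012],[0,0,0]],
    [0.022,[0.009,0.065,-0.012],[0,0,0]],
    [0.022,[0.009,0.08,-0.012],[0,0,0]],
    [0.022,[0.009,0.08,0.0],[0,0,0]],
    [0.022,[0.009,0.08,0.003],[0,0,0]],
    [0.022,[0.009,0.08,0.005],[0,0,0]],
    [0.022,[0.009,0.08,0.005],[0,0,0]],
  ],
)

```text
t: 4.05
eef_pos: [0.4854, -0.0806, 0.0592]
tool_rot: [0.733, -0.681, -0.0, -0.0]
force: [-0.1, -0.2, 0.5]
width: 0.0218
```

No contact yet; probing slowly lower.

Request:
jog_arm(
  moves=[
    [0.022,[0,0,0.001],[0,0,0]],
    [0.022,[0,0,0.002],[0,0,0]],
    [0.022,[0,0,0.002],[0,0,0]],
  ],
)

```text
t: 4.35
eef_pos: [0.4849, -0.081, 0.0574]
tool_rot: [0.732, -0.681, -0.0, -0.0]
force: [-0.5, 0.1, -0.1]
width: 0.0223
```

Request:
jog_arm(
  moves=[
    [0.022,[0.0,-0.008,0.0],[0,0,0]],
    [0.022,[0.0,-0.016,0.0],[0,0,0]],
    [0.022,[-0.001,-0.026,0.0],[0,0,0]],
    [0.022,[-0.003,-0.037,0.0],[0,0,0]],
    [0.022,[-0.005,-0.048,0.0],[0,0,0]],
    [0.022,[-0.007,-0.059,0.0],[0,0,0]],
    [0.022,[-0.0085,-0.07,0.0],[0,0,0]],
    [0.022,[-0.0085,-0.08,0.0],[0,0,0]],
  ],
)

```text
t: 5.15
eef_pos: [0.565, -0.0662, 0.0574]
tool_rot: [0.733, -0.681, -0.0, -0.0]
force: [0.2, -0.0, -0.2]
width: 0.0218
```

```bash
python3 look.py w4
```

```text
t 5.15 tcp z 0.0574 [[-4.1  0.6]] [ 0.2 -0.  -0.2]
[332.5 296.6] 20.0 [[-45.9  -7.3]]
[216.6 241.3] 25.7 [[-6.3 64.1]]
[414.4 238.6] 25.8 [[ -4.4 -56.6]]
```

View pics/w4.png

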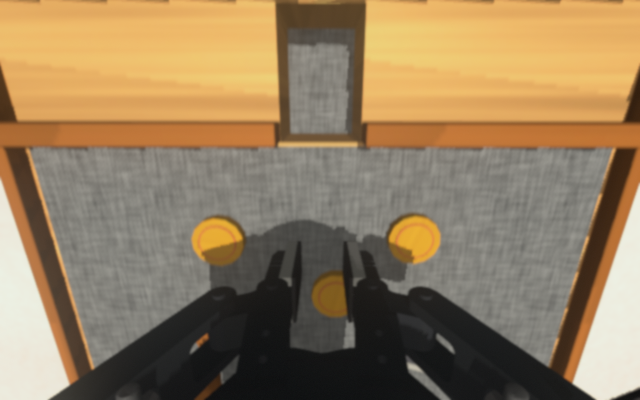

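The token is still unmoved at (332,296), so the tips stand over 10 mm behind the TCP. I'll drop 7 mm here, which is safe, and then probe for the deck by force.

Request:
jog_arm(
  moves=[
    [0.022,[0,0,0.003],[0,0,0]],
    [0.022,[0,0,0.006],[0,0,0]],
    [0.022,[0,0,0.007],[0,0,0]],
    [0.022,[0,0,0.007],[0,0,0]],
  ],
)

```text
t: 5.6
eef_pos: [0.5631, -0.0671, 0.0501]
tool_rot: [0.732, -0.681, -0.0, 0.0]
force: [0.3, -0.3, 0.2]
width: 0.0223
```

```bash
python3 - <<'E'
from h import *
im=arm.camera("wrist");cv2.imwrite("pics/w5.png",cv2.resize(im[200:400,220:420],None,fx=3,fy=3,interpolation=cv2.INTER_CUBIC))
E
```

```text
(no output)
```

View pics/w5.png

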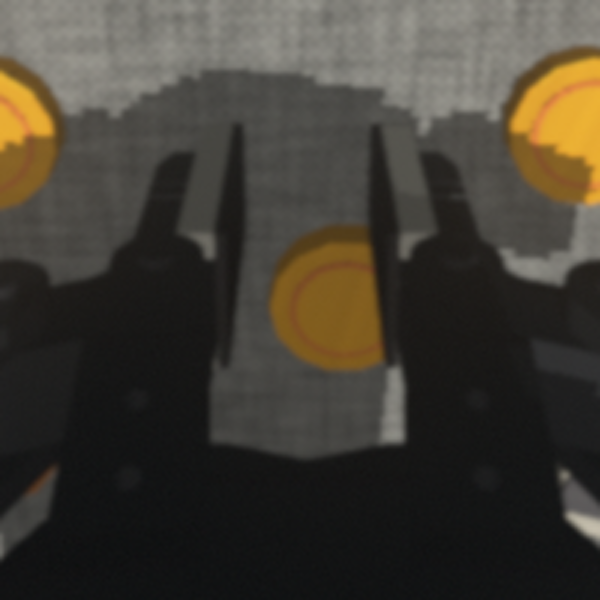

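The pads stand with their far tips at crop (240,125) and (375,125), and nothing touches yet. Continuing the probe gently.

Request:
jog_arm(
  moves=[
    [0.022,[0,0,0.001],[0,0,0]],
    [0.022,[0,0,0.002],[0,0,0]],
    [0.022,[0,0,0.003],[0,0,0]],
    [0.022,[0,0,0.003],[0,0,0]],
  ],
)

```text
t: 6.05
eef_pos: [0.5637, -0.0668, 0.0473]
tool_rot: [0.732, -0.681, -0.0, 0.0]
force: [-0.5, -0.4, -0.1]
width: 0.0215
```

Request:
jog_arm(
  moves=[
    [0.022,[0,0,0.001],[0,0,0]],
    [0.022,[0,0,0.002],[0,0,0]],
    [0.022,[0,0,0.003],[0,0,0]],
    [0.022,[0,0,0.003],[0,0,0]],
  ],
)

```text
t: 6.45
eef_pos: [0.5637, -0.0668, 0.0442]
tool_rot: [0.732, -0.681, -0.0, 0.0]
force: [0.2, 0.0, -0.7]
width: 0.0224
```

Request:
jog_arm(
  moves=[
    [0.022,[0,0,0.001],[0,0,0]],
    [0.022,[0,0,0.002],[0,0,0]],
    [0.022,[0,0,0.003],[0,0,0]],
    [0.022,[0,0,0.003],[0,0,0]],
  ],
)

```text
t: 6.85
eef_pos: [0.5637, -0.0668, 0.0413]
tool_rot: [0.732, -0.681, -0.0, 0.0]
force: [0.6, 0.3, -0.5]
width: 0.0221
```

```bash
python3 look.py w6; python3 - <<'E'
from h import *
im=arm.camera("scene");cv2.imwrite("pics/s6.png",cv2.resize(im[110:260,220:400],None,fx=4,fy=4,interpolation=cv2.INTER_CUBIC))
E
```

```text
t 6.85 tcp z 0.0413 [[-5.4  0. ]] [ 0.6  0.3 -0.5]
[333.  312.3] 22.2 [[-46.6  -7.5]]
[205.6 253.8] 28.2 [[-7.5 64.2]]
[422. 251.] 28.2 [[ -5.6 -56.7]]
```

View pics/s6.png

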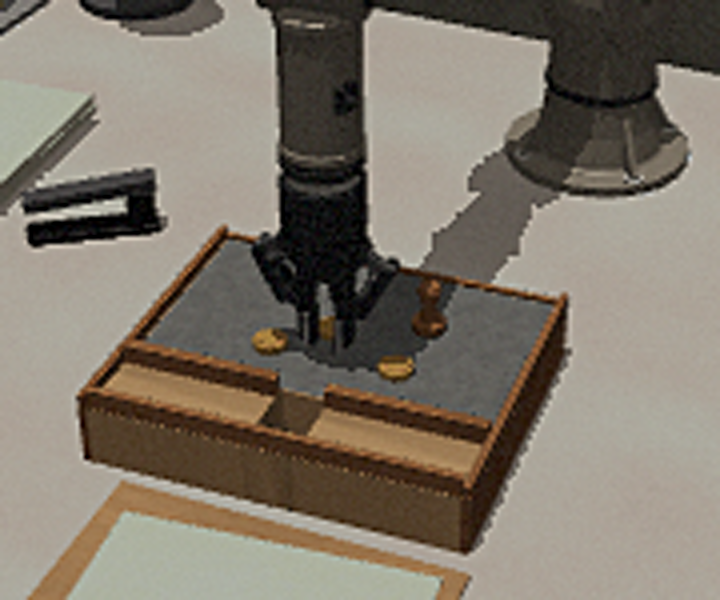

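```bash
python3 - <<'E'
from h import *
c,M=T("scene");s=arm.get_state();Rm=R.from_quat(s["tool_rot"]).as_matrix();W=np.linalg.inv(M)
for z in(.04,.06,.07,.08,.09):
  for sx in(-.018,.018):
    p=s["eef_pos"]+Rm[:,0]*sx; p[2]=z; q=W[:3,:3]@p+W[:3,3]
    u=c["cx"]-c["fx"]*q[0]/q[2]; v=c["cy"]+c["fy"]*q[1]/q[2]
    print(z,sx,"crop",round((u-220)*4),round((v-110)*4))
E
```

```text
0.04 -0.018 crop 343 378
0.04 0.018 crop 305 370
0.06 -0.018 crop 342 360
0.06 0.018 crop 305 352
0.07 -0.018 crop 342 351
0.07 0.018 crop 305 343
0.08 -0.018 crop 342 342
0.08 0.018 crop 304 334
0.09 -0.018 crop 342 333
0.09 0.018 crop 304 324
```

The fingertips show at crop (310,345) and (340,350), i.e. z≈0.068, so they really do stand about 25 mm behind the reported TCP. Continuing the probe.

Request:
jog_arm(
  moves=[
    [0.022,[0,0,0.001],[0,0,0]],
    [0.022,[0,0,0.002],[0,0,0]],
    [0.022,[0,0,0.003],[0,0,0]],
    [0.022,[0,0,0.003],[0,0,0]],
  ],
)

```text
t: 7.35
eef_pos: [0.5637, -0.0668, 0.0382]
tool_rot: [0.732, -0.681, -0.0, 0.0]
force: [0.1, 0.4, -0.4]
width: 0.0219
```

Request:
jog_arm(
  moves=[
    [0.022,[0,0,0.001],[0,0,0]],
    [0.022,[0,0,0.002],[0,0,0]],
    [0.022,[0,0,0.002],[0,0,0]],
  ],
)

```text
t: 7.65
eef_pos: [0.5637, -0.0668, 0.0363]
tool_rot: [0.732, -0.681, -0.0, 0.0]
force: [0.1, 0.2, -0.3]
width: 0.022
```

Request:
jog_arm(
  moves=[
    [0.022,[0,0,0.001],[0,0,0]],
    [0.022,[0,0,0.002],[0,0,0]],
    [0.022,[0,0,0.002],[0,0,0]],
  ],
)

```text
t: 7.95
eef_pos: [0.5638, -0.0668, 0.0343]
tool_rot: [0.732, -0.681, -0.0, 0.0]
force: [-0.7, 0.4, 0.5]
width: 0.0222
```

Request:
jog_arm(
  moves=[
    [0.022,[0,0,0.001],[0,0,0]],
    [0.022,[0,0,0.002],[0,0,0]],
    [0.022,[0,0,0.002],[0,0,0]],
  ],
)

```text
t: 8.25
eef_pos: [0.5638, -0.0668, 0.0323]
tool_rot: [0.732, -0.681, -0.0, 0.0]
force: [0.0, -0.2, 0.8]
width: 0.0218
```

Request:
jog_arm(
  moves=[
    [0.022,[0,0,0.001],[0,0,0]],
    [0.022,[0,0,0.002],[0,0,0]],
    [0.022,[0,0,0.002],[0,0,0]],
  ],
)

```text
t: 8.55
eef_pos: [0.5637, -0.0668, 0.0303]
tool_rot: [0.732, -0.681, -0.0, 0.0]
force: [-0.1, 0.0, 0.0]
width: 0.0222
```

```bash
python3 look.py w7; python3 - <<'E'
from h import *
a=cv2.imread("pics/w7.png")[200:400,220:420]
b=arm.camera("scene")[140:220,260:340]
cv2.imwrite("pics/s7.png",np.hstack([cv2.resize(a,(400,400)),cv2.resize(b,(400,400),interpolation=cv2.INTER_CUBIC)]))
E
```

```text
t 8.55 tcp z 0.0303 [[-5.4  0.1]] [-0.1  0.   0. ]
[333.8 326.2] 24.1 [[-47.2  -7.6]]
[198.  263.5] 30.3 [[-7.2 64.2]]
[428.9 261.6] 30.1 [[ -6.  -56.8]]
```

View pics/s7.png

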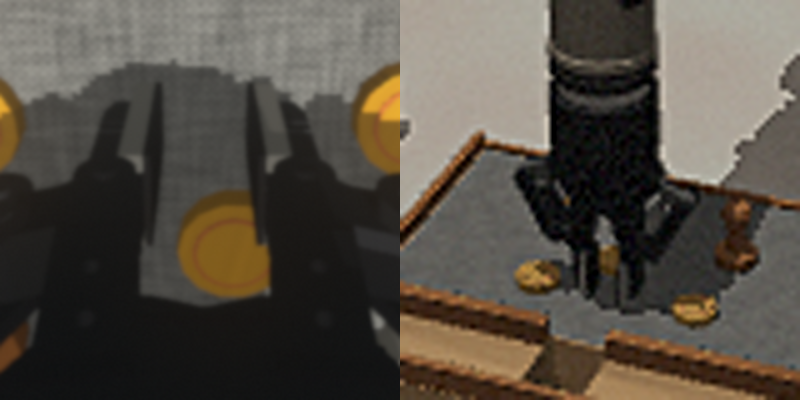

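The tips are nearer the deck now, at scene-crop (585,297) and (625,305), but still clear of it. The camera parallax supports a deck height of 0.06, so the fingers are simply set back. Probing on.

Request:
jog_arm(
  moves=[
    [0.022,[0,0,0.001],[0,0,0]],
    [0.022,[0,0,0.002],[0,0,0]],
    [0.022,[0,0,0.002],[0,0,0]],
  ],
)

```text
t: 8.95
eef_pos: [0.5638, -0.0668, 0.0283]
tool_rot: [0.732, -0.681, -0.0, 0.0]
force: [0.1, 0.7, -0.8]
width: 0.0217
```

Request:
jog_arm(
  moves=[
    [0.022,[0,0,0.001],[0,0,0]],
    [0.022,[0,0,0.002],[0,0,0]],
    [0.022,[0,0,0.002],[0,0,0]],
  ],
)

```text
t: 9.25
eef_pos: [0.564, -0.0668, 0.0273]
tool_rot: [0.732, -0.681, 0.0, 0.0]
force: [-1.2, -0.3, 5.0]
width: 0.0222
```

Request:
jog_arm(
  moves=[
    [0.022,[0,0,0.001],[0,0,0]],
    [0.022,[0,0,0.002],[0,0,0]],
    [0.022,[0,0,0.002],[0,0,0]],
  ],
)

```text
t: 9.55
eef_pos: [0.5641, -0.0668, 0.0273]
tool_rot: [0.732, -0.681, 0.0, 0.0]
force: [-5.1, 0.1, 15.3]
width: 0.0216
```

Deck contact at TCP z≈0.0275, so the tips sit ~32 mm behind the reported TCP; I'll work at z≈0.0305. I'll lift, go back behind the middle token and lower.

Request:
jog_arm(
  moves=[
    [0.022,[0,0,-0.03],[0,0,0]],
    [0.022,[0.004,0.035,-0.03],[0,0,0]],
    [0.022,[0.008,0.07,-0.03],[0,0,0]],
    [0.022,[0.008,0.078,-0.03],[0,0,0]],
    [0.022,[0.008,0.078,-0.025],[0,0,0]],
    [0.022,[0.008,0.078,-0.015],[0,0,0]],
    [0.022,[0.008,0.078,-0.006],[0,0,0]],
    [0.022,[0.008,0.078,-0.006],[0,0,0]],
  ],
)

```text
t: 10.35
eef_pos: [0.486, -0.0798, 0.0285]
tool_rot: [0.733, -0.681, -0.002, 0.001]
force: [-0.8, 0.7, -0.5]
width: 0.0222
```

```bash
python3 look.py w8
```

```text
t 10.35 tcp z 0.0285 [[-83.8  -7.2]] [-0.8  0.7 -0.5]
[323.8 191.7] 33.0 [[-45.7  -9. ]]
[157.5 107. ] 40.5 [[-7.2 64. ]]
[431.9 103. ] 39.5 [[ -5.3 -56. ]]
```

Request:
jog_arm(
  moves=[
    [0.022,[0.001,-0.008,-0.0015],[0,0,0]],
    [0.022,[0.001,-0.016,-0.0015],[0,0,0]],
    [0.022,[0.0,-0.026,-0.0015],[0,0,0]],
    [0.022,[-0.002,-0.037,-0.0015],[0,0,0]],
    [0.022,[-0.004,-0.048,-0.0015],[0,0,0]],
    [0.022,[-0.006,-0.059,-0.0015],[0,0,0]],
    [0.022,[-0.007,-0.07,-0.0015],[0,0,0]],
    [0.022,[-0.007,-0.076,-0.0015],[0,0,0]],
  ],
)

```text
t: 11.2
eef_pos: [0.5634, -0.0672, 0.032]
tool_rot: [0.733, -0.681, 0.0, -0.0]
force: [-0.2, 1.2, -0.3]
width: 0.0219
```

```bash
python3 look.py w9
```

```text
t 11.2 tcp z 0.032 [[-5.7 -0.3]] [-0.2  1.2 -0.3]
[198. 261.] 30.0 [[-7.2 64.4]]
[427.2 258.4] 29.7 [[ -5.4 -56.8]]
[321.6 219.5] 31.2 [[16.5 -1. ]]
```

View pics/w9.png

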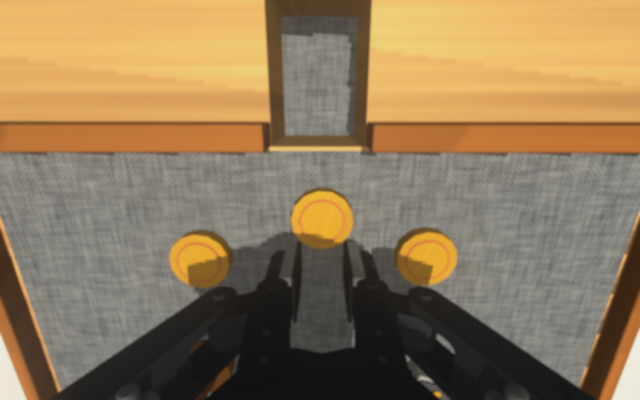

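Working: the token sits in the finger cradle at (321,219), ahead of the gate, whose deck edge spans (268–363,150). I'll shift ~2.5 mm left and push it through.

Request:
jog_arm(
  moves=[
    [0.022,[-0.001,-0.008,0],[0,0,0]],
    [0.022,[-0.002,-0.016,0],[0,0,0]],
    [0.022,[-0.0025,-0.024,0],[0,0,0]],
    [0.022,[-0.0025,-0.032,0],[0,0,0]],
    [0.022,[-0.0025,-0.038,0],[0,0,0]],
    [0.022,[-0.0025,-0.043,0],[0,0,0]],
    [0.022,[-0.0025,-0.043,0],[0,0,0]],
  ],
)

```text
t: 11.95
eef_pos: [0.6057, -0.0621, 0.032]
tool_rot: [0.732, -0.681, 0.0, -0.0]
force: [1.2, -0.4, -0.5]
width: 0.0222
```

```bash
python3 look.py w10
```

```text
t 11.95 tcp z 0.032 [[36.8  1.7]] [ 1.2 -0.4 -0.5]
[321.9 191. ] 23.9 [[74.   0.8]]
```

The first token is in the slot: its image radius fell from 31 to 24 px, which puts it about 45 mm lower. Next I'll straddle the right-hand token with the fingers open to 46 mm and draw it sideways.

Request:
jog_arm(
  moves=[
    [0.022,[0,0.005,-0.03],[0,0,0]],
    [0.046,[0.02,0.025,-0.035],[0,0,0]],
    [0.046,[0.0585,0.042,-0.035],[0,0,0]],
    [0.046,[0.0585,0.042,-0.035],[0,0,0]],
    [0.046,[0.0585,0.042,-0.03],[0,0,0]],
    [0.046,[0.0585,0.042,-0.015],[0,0,0]],
    [0.046,[0.0585,0.042,-0.003],[0,0,0]],
    [0.046,[0.0585,0.042,-0.003],[0,0,0]],
  ],
)

```text
t: 12.8
eef_pos: [0.565, -0.1221, 0.0325]
tool_rot: [0.733, -0.68, -0.002, 0.001]
force: [-0.1, -0.2, -0.7]
width: 0.0458
```

```bash
python3 look.py w11
```

```text
t 12.8 tcp z 0.0325 [[ -8.1 -55.2]] [-0.1 -0.2 -0.7]
[ 94.5 257.5] 32.4 [[-7.9 64.4]]
[322.7 253. ] 29.1 [[ -4.8 -56.5]]
```

Request:
jog_arm(
  moves=[
    [0.046,[0,-0.003,0.002],[0,0,0]],
    [0.046,[0,-0.003,0.004],[0,0,0]],
    [0.046,[0,-0.003,0.005],[0,0,0]],
    [0.046,[0,-0.003,0.006],[0,0,0]],
    [0.046,[0,-0.003,0.006],[0,0,0]],
  ],
)

```text
t: 13.35
eef_pos: [0.57, -0.1236, 0.029]
tool_rot: [0.732, -0.681, 0.0, 0.0]
force: [-0.3, 0.1, -0.5]
width: 0.0461
```

Request:
jog_arm(
  moves=[
    [0.046,[0,0,0.001],[0,0,0]],
    [0.046,[0,0,0.002],[0,0,0]],
    [0.046,[0,0,0.003],[0,0,0]],
    [0.046,[0,0,0.003],[0,0,0]],
  ],
)

```text
t: 13.75
eef_pos: [0.5699, -0.1235, 0.0258]
tool_rot: [0.732, -0.681, -0.0, 0.0]
force: [-0.3, 0.1, 0.2]
width: 0.0459
```

Request:
jog_arm(
  moves=[
    [0.046,[-0.007,0,0],[0,0,0]],
    [0.046,[-0.016,0,0],[0,0,0]],
    [0.046,[-0.025,0,0],[0,0,0]],
    [0.046,[-0.034,0,0],[0,0,0]],
    [0.046,[-0.043,0,0],[0,0,0]],
    [0.046,[-0.052,0,0],[0,0,0]],
    [0.046,[-0.058,0,0],[0,0,0]],
    [0.046,[-0.058,0,0],[0,0,0]],
  ],
)

```text
t: 14.55
eef_pos: [0.5659, -0.0638, 0.0261]
tool_rot: [0.733, -0.68, -0.0, -0.0]
force: [0.3, -0.5, -0.7]
width: 0.0457
```

```bash
python3 look.py w12
```

```text
t 14.55 tcp z 0.0261 [[-3.   2.9]] [ 0.3 -0.5 -0.7]
[201.6 269.5] 30.3 [[-6.2 63.6]]
[334.4 268.1] 29.4 [[-5.1 -4.4]]
[325.   95.5] 27.7 [[78.4  0.9]]
```

Request:
jog_arm(
  moves=[
    [0.046,[0.003,0,0],[0,0,0]],
    [0.046,[0.003,0,-0.03],[0,0,0]],
    [0.022,[0.0075,0.025,-0.035],[0,0,0]],
    [0.022,[0.0075,0.043,-0.035],[0,0,0]],
    [0.022,[0.0075,0.043,-0.035],[0,0,0]],
    [0.022,[0.0075,0.043,-0.015],[0,0,0]],
    [0.022,[0.0075,0.043,-0.006],[0,0,0]],
    [0.022,[0.0075,0.043,-0.006],[0,0,0]],
  ],
)

```text
t: 15.4
eef_pos: [0.5224, -0.0764, 0.0303]
tool_rot: [0.732, -0.681, -0.001, 0.001]
force: [-0.3, -0.1, -0.3]
width: 0.0217
```

```bash
python3 look.py w13
```

```text
t 15.4 tcp z 0.0303 [[-47.3  -6.5]] [-0.3 -0.1 -0.3]
[173.5 186.5] 35.2 [[-7.2 64.1]]
[314.9 182.6] 33.0 [[-5.2 -4. ]]
[497.5   5.5] 141.6 [[ 68.6 -78.2]]
[308.   15.2] 30.1 [[65.1 -1.7]]
[124.5   8.5] 124.8 [[67.5 72.5]]
```

Request:
jog_arm(
  moves=[
    [0.022,[-0.0015,-0.008,0],[0,0,0]],
    [0.022,[-0.0015,-0.016,0],[0,0,0]],
    [0.022,[-0.002,-0.025,0],[0,0,0]],
    [0.022,[-0.004,-0.034,0],[0,0,0]],
    [0.022,[-0.006,-0.043,0],[0,0,0]],
    [0.022,[-0.007,-0.05,0],[0,0,0]],
    [0.022,[-0.007,-0.056,0],[0,0,0]],
    [0.022,[-0.007,-0.056,0],[0,0,0]],
  ],
)

```text
t: 16.25
eef_pos: [0.5801, -0.0647, 0.032]
tool_rot: [0.733, -0.681, 0.0, -0.001]
force: [-0.3, 0.6, 0.9]
width: 0.0221
```

```bash
python3 look.py w14
```

```text
t 16.25 tcp z 0.032 [[11.1  1. ]] [-0.3  0.6  0.9]
[201.5 286. ] 25.5 [[-5.7 65.7]]
[322.7 213.5] 34.6 [[36.5 -0.3]]
[321.3 119.5] 25.6 [[82.2  0.4]]
```

Request:
jog_arm(
  moves=[
    [0.022,[-0.001,-0.008,0],[0,0,0]],
    [0.022,[-0.001,-0.015,0],[0,0,0]],
    [0.022,[-0.001,-0.022,0],[0,0,0]],
    [0.022,[-0.001,-0.027,0],[0,0,0]],
    [0.022,[-0.001,-0.027,0],[0,0,0]],
    [0.022,[-0.001,-0.027,0],[0,0,0]],
  ],
)

```text
t: 16.9
eef_pos: [0.6058, -0.0622, 0.0319]
tool_rot: [0.732, -0.681, -0.0, 0.0]
force: [0.5, 0.2, 0.3]
width: 0.0223
```

```bash
python3 look.py w15
```

```text
t 16.9 tcp z 0.0319 [[36.9  1.6]] [0.5 0.2 0.3]
[322. 167.] 34.7 [[86.1  0.7]]
```

Request:
jog_arm(
  moves=[
    [0.022,[0,0.005,-0.03],[0,0,0]],
    [0.046,[-0.02,0.025,-0.035],[0,0,0]],
    [0.046,[-0.0625,0.041,-0.035],[0,0,0]],
    [0.046,[-0.0625,0.041,-0.035],[0,0,0]],
    [0.046,[-0.0625,0.041,-0.03],[0,0,0]],
    [0.046,[-0.0625,0.041,-0.015],[0,0,0]],
    [0.046,[-0.0625,0.041,-0.003],[0,0,0]],
    [0.046,[-0.0625,0.041,-0.003],[0,0,0]],
  ],
)

```text
t: 17.75
eef_pos: [0.5582, -0.0045, 0.0324]
tool_rot: [0.732, -0.682, -0.002, 0.002]
force: [-0.2, 0.0, 0.2]
width: 0.0455
```

```bash
python3 look.py w16
```

```text
t 17.75 tcp z 0.0324 [[-6.3 62.6]] [-0.2  0.   0.2]
[318. 261.] 28.6 [[-7.7 63.8]]
```

View pics/w16.png

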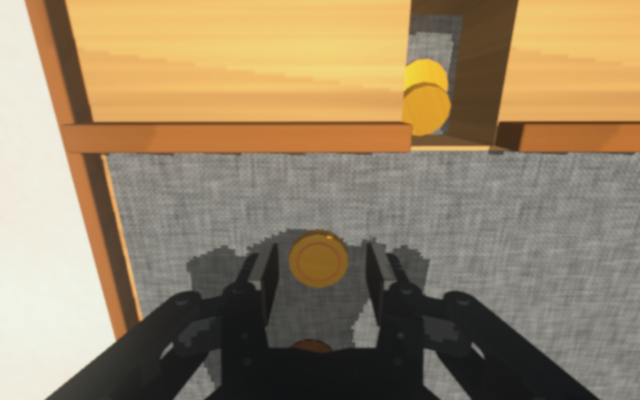

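Two tokens lie in the pit, at (425,85) and (426,108). The third is between the fingers at (318,261). Lowering, then drawing it to the middle.

Request:
jog_arm(
  moves=[
    [0.046,[0,0,0.002],[0,0,0]],
    [0.046,[0,0,0.004],[0,0,0]],
    [0.046,[0,0,0.006],[0,0,0]],
    [0.046,[0,0,0.008],[0,0,0]],
    [0.046,[0,0,0.008],[0,0,0]],
    [0.046,[0,0,0.008],[0,0,0]],
  ],
)

```text
t: 18.4
eef_pos: [0.5603, -0.0029, 0.027]
tool_rot: [0.732, -0.681, 0.0, 0.0]
force: [0.6, 1.0, -0.1]
width: 0.0461
```

Request:
jog_arm(
  moves=[
    [0.046,[0.007,0,0.001],[0,0,0]],
    [0.046,[0.018,0,0.001],[0,0,0]],
    [0.046,[0.029,0,0.001],[0,0,0]],
    [0.046,[0.04,0,0.001],[0,0,0]],
    [0.046,[0.051,0,0.001],[0,0,0]],
    [0.046,[0.062,0,0.001],[0,0,0]],
    [0.046,[0.069,0,0.001],[0,0,0]],
    [0.046,[0.069,0,0.001],[0,0,0]],
  ],
)

```text
t: 19.2
eef_pos: [0.5652, -0.0742, 0.0258]
tool_rot: [0.731, -0.682, 0.0, 0.001]
force: [0.3, 0.9, -0.4]
width: 0.0461
```

```bash
python3 look.py w17
```

```text
t 19.2 tcp z 0.0258 [[-4.4 -7.4]] [ 0.3  0.9 -0.4]
[309.5 270.5] 29.2 [[-7.7 -1.8]]
[306.  101.3] 40.0 [[74.6 -1.5]]
```

Request:
jog_arm(
  moves=[
    [0.046,[-0.003,0,0],[0,0,0]],
    [0.046,[-0.003,0,-0.03],[0,0,0]],
    [0.022,[-0.004,0.025,-0.035],[0,0,0]],
    [0.022,[-0.004,0.044,-0.035],[0,0,0]],
    [0.022,[-0.004,0.044,-0.035],[0,0,0]],
    [0.022,[-0.004,0.044,-0.015],[0,0,0]],
    [0.022,[-0.004,0.044,-0.006],[0,0,0]],
    [0.022,[-0.004,0.044,-0.006],[0,0,0]],
  ],
)

```text
t: 20.05
eef_pos: [0.5199, -0.0703, 0.0303]
tool_rot: [0.733, -0.681, -0.002, 0.001]
force: [-0.2, 0.8, 0.4]
width: 0.0217
```

```bash
python3 look.py w18
```

```text
t 20.05 tcp z 0.0303 [[-49.3  -0.2]] [-0.2  0.8  0.4]
[324.  182.8] 33.0 [[-7.3 -2.1]]
[505.    4.5] 134.1 [[ 67.1 -74.7]]
[320.  25.] 37.5 [[59.6 -0.2]]
```

Request:
jog_arm(
  moves=[
    [0.022,[0.001,-0.008,0],[0,0,0]],
    [0.022,[0.001,-0.016,0],[0,0,0]],
    [0.022,[0.001,-0.025,0],[0,0,0]],
    [0.022,[0.0,-0.034,0],[0,0,0]],
    [0.022,[-0.001,-0.043,0],[0,0,0]],
    [0.022,[-0.002,-0.05,0],[0,0,0]],
    [0.022,[-0.002,-0.056,0],[0,0,0]],
    [0.022,[-0.002,-0.056,0],[0,0,0]],
  ],
)

```text
t: 20.9
eef_pos: [0.5781, -0.0644, 0.032]
tool_rot: [0.733, -0.681, 0.0, -0.001]
force: [-0.4, -1.3, 1.1]
width: 0.022
```

```bash
python3 look.py w19
```

```text
t 20.9 tcp z 0.032 [[9.1 1.4]] [-0.4 -1.3  1.1]
[321.7 219.3] 31.3 [[31.4  0.7]]
[321.5 124.1] 36.9 [[78.2  0.8]]
```

Request:
jog_arm(
  moves=[
    [0.022,[0,-0.008,0],[0,0,0]],
    [0.022,[0,-0.016,0],[0,0,0]],
    [0.022,[0,-0.024,0],[0,0,0]],
    [0.022,[0,-0.029,0],[0,0,0]],
    [0.022,[0,-0.029,0],[0,0,0]],
    [0.022,[0,-0.029,0],[0,0,0]],
  ],
)

```text
t: 21.55
eef_pos: [0.6058, -0.0627, 0.0319]
tool_rot: [0.732, -0.681, -0.0, 0.0]
force: [-0.4, 0.2, -0.9]
width: 0.0221
```

Request:
jog_arm(
  moves=[
    [0.022,[0,0.005,-0.03],[0,0,0]],
    [0.022,[0,0.03,-0.06],[0,0,0]],
    [0.022,[0,0.06,-0.11],[0,0,0]],
    [0.022,[0,0.08,-0.15],[0,0,0]],
    [0.022,[0,0.08,-0.17],[0,0,0]],
    [0.022,[0,0.08,-0.17],[0,0,0]],
    [0.022,[0,0.08,-0.17],[0,0,0]],
  ],
)

```text
t: 22.25
eef_pos: [0.5259, -0.0687, 0.2023]
tool_rot: [0.732, -0.681, 0.001, -0.0]
force: [-0.2, -0.2, -0.2]
width: 0.0222
```

```bash
python3 look.py w20; python3 - <<'E'
from h import *
im=cv2.imread("pics/w20.png");a=cv2.imread("pics/w1.png")
s=arm.get_state();c,M=T("wrist",s)
# yellow in deck / slot, floor plane z=.012
m=cv2.inRange(cv2.cvtColor(im,cv2.COLOR_BGR2HSV),(20,170,120),(30,255,255))
n,l,st,ce=cv2.connectedComponentsWithStats(m)
for i in range(1,n):
    if st[i,4]>60: print(ce[i].round(),st[i],(totray(ray(c,M,ce[i],.02))*1e3).round())
# stamp + sharpener re-measured: foot (reddish brown) on deck and dark/bright block
ys=[(n,(totray(ray(c,M,p,.065))*1e3).round()) for n,p in ()]
hs=cv2.cvtColor(im,cv2.COLOR_BGR2HSV);b=cv2.inRange(hs,(3,110,40),(14,255,255))
n,l,st,ce=cv2.connectedComponentsWithStats(b)
for i in range(1,n):
    if 200<st[i,4]<4000: print("brown",st[i],(totray(ray(c,M,ce[i],.075))*1e3).round())
t0=cv2.imread("pics/top0.png");t1=arm.camera("top");cv2.imwrite("pics/top1.png",t1)
d=cv2.absdiff(t0,t1).max(2)>50
for k,(x0,x1,y0,y1) in dict(stamp=(303,325,203,223),sharp=(353,375,204,222),cup=(125,175,155,205),bottle=(435,470,120,160),tape=(455,515,155,205),stapler=(440,495,228,272)).items(): print(k,"changed px",int(d[y0:y1,x0:x1].sum()))
for ce_,s_ in yellow(t1,8): print("top yellow",ce_.round(1),s_[4])
E
```

```text
t 22.25 tcp z 0.2023 [[-43.3   0.9]] [-0.2 -0.2 -0.2]
[322.5  66.8] 22.8 [[68.3 -0.6]]
[321.  53.] [309  45  26  19 287] [[86.  1.]]
brown [243 199  31  37 812] [[-83.  70.]]
brown [179 271  87   6 421] [[-154.  116.]]
stamp changed px 5
sharp changed px 4
cup changed px 0
bottle changed px 0
tape changed px 0
stapler changed px 0
```

I'm out of picture views, so I'll check the slot numerically.

```bash
python3 - <<'E'
from h import *
im=cv2.imread("pics/w20.png");s=arm.get_state();c,M=T("wrist",s);W=np.linalg.inv(M);A,t,_,_=tray()
def pr(x,y,z):
    p=np.r_[A@np.array([x,y])+t,z];q=W[:3,:3]@p+W[:3,3];return round(c["cx"]-c["fx"]*q[0]/q[2]),round(c["cy"]+c["fy"]*q[1]/q[2])
print("gate edge",pr(.05,.023,.06),pr(.05,-.023,.06),"floor near/far",pr(.05,0,.004),pr(.12,0,.004),"z.04 near",pr(.05,0,.04))
for r in (16,):print("dia px floor, deck",round(.032*298.7/(M[2,3]-.01),1),round(.032*298.7/(M[2,3]-.067),1))
h=cv2.cvtColor(im,cv2.COLOR_BGR2HSV)
for y in range(36,104,2): print(y,"".join("#" if (15<=a[0]<=33 and a[1]>150 and a[2]>110) else ("o" if 15<=a[0]<=33 and a[1]>110 else ".") for a in h[y,290:356:1]), h[y,322])
E
```

```text
gate edge (299, 86) (345, 86) floor near/far (322, 88) (322, 20) z.04 near (322, 87)
dia px floor, deck 26.1 31.0
36 oooooooooo...........................................ooooooooooooo [ 20  24 126]
38 oooooooooo..........................................oooooooooooooo [ 21  26 128]
40 oooooooooo..........................................oooooooooooooo [ 21  27 123]
42 oooooooooo..........................................oooooooooooooo [ 20  40 127]
44 oooooooooo..................oooooooo................oooooooooooooo [ 25 149 188]
46 oooooooooo..............oo#############o............oooooooooooooo [ 27 183 219]
48 oooooooooo............o##################o..........oooooooooooooo [ 28 183 220]
50 oooooooooo..........o######################o........oooooooooooooo [ 28 183 220]
52 oooooooooo.........o########################o.......oooooooooooooo [ 28 182 219]
54 oooooooooo........o##########################o......oooooooooooooo [ 25 185 197]
56 oooooooooo........o##########################o......oooooooooooooo [ 20 193 164]
58 oooooooooo........o###########################o.....ooooooo
[... 1171 characters left out ...]
oooooooooooo [ 19 146 201]
88 .................................................................. [ 19  93 167]
90 .................................................................. [ 21  27 121]
92 .................................................................. [ 21  21 119]
94 .................................................................. [ 21  22 114]
96 .................................................................. [ 22  24 119]
98 .................................................................. [ 21  21 123]
100 .................................................................. [ 21  21 121]
102 .................................................................. [ 20  19 123]
```

The last token's image is about 29 px wide in the slot (a token at 48 mm would be 31.4 px), putting it at z ≈ 0.02. No brass remains on the deck side of the gate edge (row 86). Handing in.

```bash
python3 -c "
from plant import arm
print(arm.finish_job())"
```

```text
the job is handed in; nothing more can be done
None
```

I pushed all three tokens through the gate one at a time, middle, then right, then left, and handed the job in at about 22 s with the arm raised clear. No verdict came back.

**What went wrong on the way:** the first two passes went over the middle token without moving it. A force probe touched the deck at a reported TCP height of 27.5 mm instead of 60 mm. At a 22 mm opening the fingertips sit about 32 mm behind the stated TCP, so I worked at that lower height from then on.

**Last checks:**
- **Deck:** the last wrist picture shows no brass on the deck side of the gate.
- **Slot:** I saw two tokens in the slot in a picture. The third I judged only by numbers, because my 12 picture views were used up. Its image width puts it at about 20 mm, give or take 12 mm, against the 48 mm limit. The tokens overlap in the picture, so I could not count three separate ones.
- **Other things:** the top view shows no change at the cup, bottle, stapler or tape dispenser. It shows only 4–5 changed pixels each at the stamp and the sharpener.
- **Disagreement:** the top and wrist cameras differed by about 3.5 mm in tray y. I steered by the wrist camera.

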